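# Third hand at the specimen clamp

## Robot

A 6-joint arm with a two-finger parallel gripper is mounted at the origin on a cart in front of the work surface, level with it; the furniture and walls round the work are solid. World frame = base frame: x ahead of the robot, y to its left, z up, the work surface at z = 0. Lengths are in m, angles in rad, forces in N, time in s.
With the tool pointing down it reaches from about 0.35 to 0.775 m from the base axis. Payload 7.3 kg.
Tool frame: the origin (TCP) lies on the centre line of the jaws, within the pads' length; the fingertips stand 17 mm ahead of it and the grasp point (between the pads) lies 2 mm behind it (robot.tcp_to_tips is the distance from the TCP to the fingertips, in m); z points along the fingers, y is the line along which they close (so a half turn about z gives the same grasp; the last joint's range is limited). The gripper opens to 92 mm and grips with 3 to 60 N. Pads are 19 mm wide; open, the fingers measure 130 mm over their backs; the gripper's body (75 mm by 190 mm) begins 47 mm behind the grasp point.
Start: joints at [-1.272, 0.342, 1.524, -0, 1.275, -0.146], TCP at [0.226, -0.474, 0.244] pointing down, gripper open.
Joint ranges: [-2.53, 2.53], [-0.77, 2.02], [0.04, 2.7], [-1, 4.14], [0.28, 2.66], [-3.11, 3.11]. Speed limits (rad/s): [2.57, 2.57, 3.14, 3.14, 3.14, 3.14].

## Interface

Orientations are given as [roll, pitch, yaw] about the fixed x, y, z axes, in that order (R = Rz(yaw) Ry(pitch) Rx(roll)).
In Python, from cell import robot gives the robot as it stands. The module is installed in compiled form; this text tells all that it offers.
- The arm moves only by the tool carry_out, never from a script. Its argument "commands" is a list of rows, each a list of 3 entries, a list of its own where there are three numbers: the shift along the tool's x, y, z in m, then the turn about the tool's z in rad, then the opening, from 0 (shut) to 1 (fully open). In form: [[[dx, dy, dz], yaw, claw], ...]. A call has 1 to 20 rows; each row shifts and turns the commanded pose from where the row before left it, along the tool's axes as they then stand; what a row does not reach is not made up. A row lasts 1/8 s, in which the tool goes at most 62.5 mm and 10.7 degrees, less where a joint would pass 70% of its speed; a pose out of reach is approached as far as the arm can. A call is refused whole if a number of a shift passes 0.0625 or a number of a turn 0.188, either way. A call with a gripper value outside its range is refused whole. The fingers move at their own pace and stop on an object; "newtons" is the grip in N (left out, the last holds). Time passes only in rows, so rows that do not move let the fingers close. It gives the time, the measured TCP pose, the force, the opening and the grip force at its end, in the units of the state.
- robot.observe(): the state, without advancing time (a new reading comes with each control period).
- robot.read_camera(name): name is "scene" or "top"; returns a dict with "pixels" (384x512x3 uint8, red, green, blue), "fx", "fy", "cx", "cy" (pixels), "view" (4x4, takes a point from world to camera coordinates). Camera axes: x right, y up, looking along -z (the intrinsics and any distortion apply to the point x, -y, -z); pixel columns grow to the right and rows downward; lengths in m; the calibration is good to about 2 mm. A picture is of the moment at which its call begins. There is no depth.
- robot.hand_in(): hands the job in; it is judged then, once.
Trained networks look in a picture, given as the dict that the camera call returned (one of the last four; its "shot" number tells which), for a name from the list of things; names that differ only in an ending like _2 or _b are one class to them, and where a whole thing is asked for, a point or a joint stands for the part that bears it (a point fixed in the world has none). Each returns a list of dicts, best first, with "p" (0 to 1); they miss things now and then, are a little off and sometimes report something else, mostly with a low value. They report only what shows in the picture. A call takes as long as a camera call. They do not tell look-alikes from the thing itself.
- robot.find_in(picture, name): "at" ([column, row] in pixels, amid what is visible of it).
- robot.tip_of(picture, name): "at" ([column, row] in pixels: a listed point, or the origin of a listed thing).
The state is a dict: "time": time; "qpos": joint angles; "qvel": joint speeds; "joint_efforts": joint torques, N m; "tool_pos": TCP position; "tool_rot": TCP orientation; "contact_force": force on the tool from outside, world axes, zero at the start; "torque": the same for the moment, N m; "opening": finger opening in m; "grip_force": force on a finger pad.
Only numpy, scipy, OpenCV 4.12 (cv2) and the standard library are available. Lean on these libraries where they do the work, as an engineer would, in place of code of your own. Each camera call takes 0.05 s, during which the arm holds its last target. There are 200 camera calls.

## Task

Take the sand-coloured cast cube from the three specimens standing in the open middle of the bench (not from the group at its far left), stand it in the channel of the clamping fixture and press it flat against the sprung pad until the pointer stands in the green part of the scale, never letting it reach the red. Finish while still holding it pressed there, down on the bed, so that a colleague can tighten the clamp screw; do not let go at the end. Leave the dark cube, the dark cylinder and the blue-lidded jar where they stand.

Things in the scene. Friction and masses are not known exactly. Their poses are not given: they have to be found in the camera images.
- sand_cube: sand-coloured (light beige) cast test cube, 40 x 40 x 40 mm, about 0.15 kg, standing loose in the open middle of the bench with the two dark specimens (the group at the far left edge, beside the beaker, does not belong to the job); origin at the centre of its underside, z up, x and y square to its side faces
- dark_cube: dark grey cast cube of the same size, not wanted, to be left alone; origin at the centre of its underside
- dark_cylinder: dark grey cast cylinder, 36 mm across and 50 mm high, to be left alone; origin at the centre of its underside
- blue_jar: white sample jar with a blue lid, 49 mm across and 58 mm high, to be left alone; origin at the centre of its underside
- fixture: clamping fixture fixed to the bench: aluminium plate 100 wide, 12 thick, x = -125 to +120 mm. Origin at the plate's underside, below the resting face of the sprung pad. x axis = pressing direction, along the channel to the pad and the blue spring housing (x = 42 to 114 mm, 52 mm wide, top 52 mm above the bench); y across the channel, z up
- bed (a point): point on the channel's bed (plate top, 12 mm above the bench), on the centre line, 50 mm before the resting pad face; a cube set here stands 30 mm clear of the pad. Axes as the fixture's. The channel lies between two dark rails, 48 mm apart inside, 10 mm wide, tops 22 mm above the bench, fixture x = -115 to +35 mm; its end away from the pad is open
- pad_face (a point): centre of the steel pressing face of the sprung pad (38 mm wide, 30 mm high, this centre 20 mm above the bed); moves with the pad; axes as the fixture's, the face looks along -x. A black pointer fixed to the pad rises behind this face to 61 mm above the bench and lies over the scale on the housing
- pad (a joint): how far the pad is pressed in from rest along fixture +x, in m: 0 at rest, 0.032 at its stop. It springs back: 2.3 N to start it, then 0.45 N per mm (9 N at 15 mm). The black pointer's cross bar shows it on the colour scale on top of the housing: white 0 to 10 mm, green 10 to 20 mm, white 20 to 25 mm, red from 25 mm
- clamp_screw (a point): centre of the black knob of the clamp screw, which is only for the colleague; it sticks out on the fixture's -y side, to 78 mm from the centre line, knob 17 mm across, its top not higher than 27 mm above the bench
There are look-alikes about, which are no part of the job. What is shaped like the sand_cube but orange is not meant.

How it is judged:
By the outcome, as a careful person would: the job done as asked, in the order asked, and still so for the second after the job is handed in, while the arm keeps its last pose, push and grip.
It also fails if it takes over 42 s, if anything falls off the work surface, if the arm or the gripper's body presses on something with over 40 N, if the wrist force passes 120 N, or if a joint passes its speed limit or range.

## Working session

There is one attempt and no reset: what is moved stays moved. The work goes in short steps, Python scripts to look and compute and a tool call to move; the robot and the scene stay as the last step left them, time stands still between calls to the robot, and variables do not carry over. Pictures are saved under pics/ and viewed, at most 10 in all, crops included, and the job is handed in when it is done.

Besides the shell and the picture viewer there is one more tool, called after ">>>" as name(argument=value, ...), one argument or row to a line, values as JSON. carry_out: Moves the arm, as the interface text tells. Its arguments: {"type":"object","properties":{"commands":{"type":"array"},"newtons":{"type":"number"}},"required":["commands"]}

```bash
mkdir -p pics; cat > h.py <<'E'
import numpy as np, cv2
from cell import robot
def ray(p,at):
    V=np.array(p["view"]);R=V[:3,:3];t=V[:3,3]
    d=np.array([(at[0]-p["cx"])/p["fx"],-(at[1]-p["cy"])/p["fy"],-1.])
    return -R.T@t, R.T@d
def onz(p,at,z):
    o,d=ray(p,at); return o+d*(z-o[2])/d[2]
def proj(p,X):
    V=np.array(p["view"]);c=V[:3,:3]@np.array(X)+V[:3,3]
    return [p["cx"]+p["fx"]*c[0]/-c[2], p["cy"]-p["fy"]*c[1]/-c[2]]
def save(p,n,box=None,s=1):
    im=p["pixels"][:,:,::-1]
    if box: im=im[box[1]:box[3],box[0]:box[2]]
    cv2.imwrite("pics/"+n,cv2.resize(np.ascontiguousarray(im),None,fx=s,fy=s,interpolation=cv2.INTER_CUBIC))
E
python3 - <<'E'
from h import *
s=robot.observe(); print(s["tool_pos"],s["tool_rot"],s["opening"],s["time"])
for c in ("scene","top"):
    p=robot.read_camera(c); save(p,c+"1.png",s=1.5); print(c,[k for k in p if k!="pixels"],p["fx"],ray(p,(256,192))[0])
    for n in ("sand_cube","dark_cube","dark_cylinder","blue_jar","fixture","bed","pad_face","clamp_screw"):
        for f in (robot.find_in,robot.tip_of):
            try: print(n,f.__name__,[(np.round(r["at"]).tolist(),round(r["p"],2),np.round(onz(p,r["at"],{"bed":.012,"pad_face":.032,"clamp_screw":.018}.get(n,0)),3)[:2].tolist()) for r in f(p,n)[:4]])
            except Exception as e: print(n,f.__name__,e)
E
```

```text
[ 0.22580051 -0.47353868  0.24304645] [-3.14007722e+00 -2.50199252e-04  4.44797149e-01] 0.09160259611461181 0.0
scene ['fx', 'fy', 'cx', 'cy', 'view', 'shot'] 427.6852710838429 [-0.14186088  0.87453699  0.86993701]
sand_cube call [([238.0, 221.0], 0.88, [0.511, 0.214]), ([293.0, 227.0], 0.78, [0.377, 0.121]), ([247.0, 200.0], 0.77, [0.558, 0.127]), ([267.0, 216.0], 0.71, [0.464, 0.138])]
sand_cube call [([265.0, 224.0], 0.64, [0.445, 0.167]), ([292.0, 232.0], 0.61, [0.365, 0.141]), ([248.0, 205.0], 0.6, [0.539, 0.142]), ([238.0, 227.0], 0.59, [0.494, 0.231])]
dark_cube call [([226.0, 244.0], 0.7, [0.473, 0.304])]
dark_cube call [([226.0, 251.0], 0.92, [0.453, 0.322])]
dark_cylinder call [([217.0, 204.0], 0.65, [0.611, 0.204]), ([301.0, 161.0], 0.38, [0.566, -0.163]), ([224.0, 245.0], 0.16, [0.473, 0.309])]
dark_cylinder call [([219.0, 213.0], 0.71, [0.579, 0.228])]
blue_jar call [([152.0, 214.0], 0.93, [0.722, 0.367])]
blue_jar call [([152.0, 221.0], 0.68, [0.697, 0.386])]
fixture call [([300.0, 162.0], 0.71, [0.562, -0.155])]
fixture call [([300.0, 165.0], 0.71, [0.553, -0.141])]
be
[... 896 characters left out ...]
nder call [([216.0, 150.0], 0.53, [0.602, 0.21])]
dark_cylinder call [([216.0, 153.0], 0.67, [0.595, 0.208])]
blue_jar call [([147.0, 111.0], 0.78, [0.703, 0.392])]
blue_jar call [([150.0, 117.0], 0.62, [0.687, 0.385])]
fixture call [([352.0, 175.0], 0.95, [0.548, -0.141])]
fixture call [([351.0, 177.0], 0.62, [0.541, -0.138])]
bed call [([353.0, 176.0], 0.79, [0.544, -0.14]), ([214.0, 152.0], 0.65, [0.597, 0.213])]
bed call [([354.0, 196.0], 0.96, [0.492, -0.143])]
pad_face call [([350.0, 167.0], 0.66, [0.562, -0.13])]
pad_face call []
clamp_screw call [([349.0, 176.0], 0.82, [0.542, -0.129])]
clamp_screw call [([377.0, 171.0], 0.76, [0.556, -0.201]), ([148.0, 114.0], 0.57, [0.688, 0.384])]
```

View pics/scene1.png

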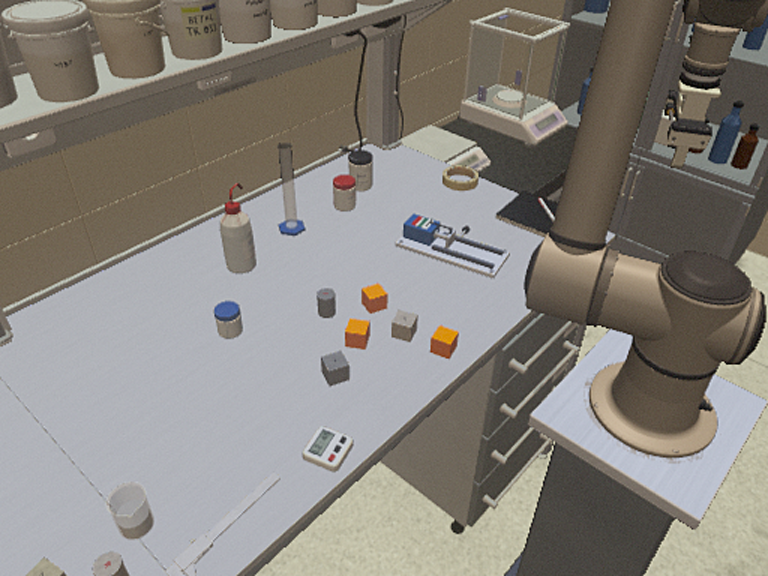

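View pics/top1.png

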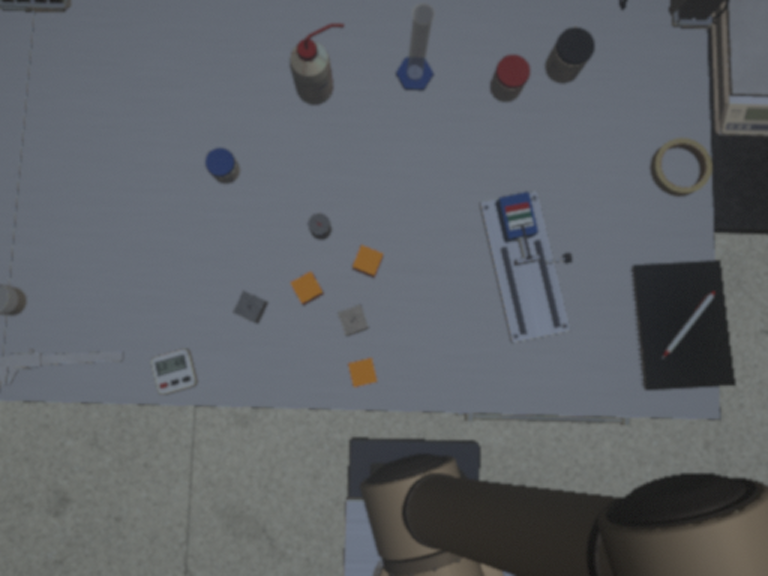

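The scene picture shows the whole bench, and the top picture shows the fixture clearly. Sand-coloured candidates in the top image (native pixels):
- Beige cube at about (235,213).
- Orange cubes at (205,192), (245,173) and (241,248).
- A far-left group by the beaker.

The beige cube at (235,213) fits, because it is the only non-orange one in the open middle. I'll confirm it in an enlarged crop and measure.

```bash
python3 - <<'E'
from h import *
p=robot.read_camera("top")
im=p["pixels"]
a=cv2.resize(np.ascontiguousarray(im[190:240,210:265,::-1]),None,fx=7,fy=7,interpolation=cv2.INTER_CUBIC)
b=cv2.resize(np.ascontiguousarray(im[120:235,310:395,::-1]),None,fx=5,fy=5,interpolation=cv2.INTER_CUBIC)
c=np.zeros((max(a.shape[0],b.shape[0]),a.shape[1]+b.shape[1],3),np.uint8)
c[:a.shape[0],:a.shape[1]]=a;c[:b.shape[0],a.shape[1]:]=b
cv2.imwrite("pics/crop.png",c);print(c.shape,a.shape)
f=im.astype(int); w=(f[:,:,0]-f[:,:,2])
m=((w>-2)).astype(np.uint8); m[:190]=0;m[240:]=0;m[:,:218]=0;m[:,260:]=0
print(w[195:235:4,222:256:3])
n,l,st,ce=cv2.connectedComponentsWithStats(m)
for i in range(1,n):
    if st[i,4]>50:
        r=cv2.minAreaRect(np.argwhere(l==i)[:,::-1].astype(np.float32)); print(st[i],ce[i],r,[onz(p,q,.04).round(4)[:2].tolist() for q in cv2.boxPoints(r)])
E
```

```text
(575, 810, 3) (350, 385, 3)
[[-15 -15 -14 -15 -16 -15 -16 -15 -15 -15 -15 -16]
 [-15 -16 -15 -15 -16 -15 -15 -16 -15 -15 -16 -15]
 [-15 -15 -16 -15 -15 -11  -8 -15 -15 -15 -15 -15]
 [-16 -12  -6  -2  -1  -1  -2 -14 -15 -16 -15 -16]
 [-15 -12  -2  -1  -1  -1  -1 -10 -15 -15 -15 -15]
 [-16 -15  -4  -1  -2  -1  -1  -3 -14 -16 -16 -16]
 [-16 -15 -10  -1  -2  -2  -2  -5 -15 -15 -15 -16]
 [-15 -15 -14  -6 -11 -15 -15 -15 -15 -15 -16 -16]
 [-15 -16 -15 -15 -17 -16 -15 -15 -16 -15 -15 -16]
 [-15 -16 -15 -15 -15 -16 -14 -15 -15 -16 -15 -15]]
[227 205  16  18 130] [234.83846154 213.41538462] ((235.05001831054688, 213.65000915527344), (14.546475410461426, 12.965337753295898), 71.56504821777344) [[0.4497, 0.1755], [0.4606, 0.1456], [0.4271, 0.1334], [0.4163, 0.1632]]
```

View pics/crop.png

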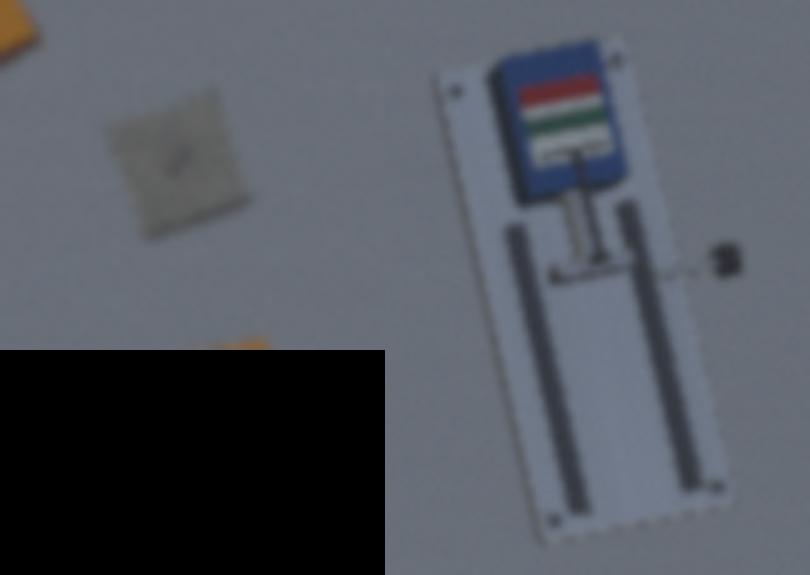

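The crop shows a plain beige cube, top face centred at about native (235,213), turned about 20°. So it is the sand cube and not one of the orange ones. The fixture's rails and its pointer at rest (about (347,151)) are also clear. Next I fit both poses.

```bash
cat >> h.py <<'E'
from scipy.optimize import minimize, least_squares
def cubefit(ps,x0,z0=0):
    def cost(v):
        x,y,a=v;e=0
        for p,soft,(c0,r0,c1,r1) in ps:
            R=np.array([[np.cos(a),-np.sin(a)],[np.sin(a),np.cos(a)]])
            P=[proj(p,[*(R@[i*.02,j*.02]+[x,y]),z0+k*.04]) for i in(-1,1) for j in(-1,1) for k in(0,1)]
            h=cv2.convexHull(((np.array(P)-[c0,r0]+.5)*8*16).astype(np.int32))
            m=np.zeros(((r1-r0)*8,(c1-c0)*8),np.uint8); cv2.fillPoly(m,[h],255,shift=4)
            m=cv2.resize(m,(c1-c0,r1-r0),interpolation=cv2.INTER_AREA)/255.
            m=cv2.GaussianBlur(m,(0,0),.7)
            e+=((m-soft)**2).sum()
        return e
    S=np.array([x0+np.array(d) for d in([0,0,0],[.008,0,0],[0,.008,0],[0,0,.2])])
    return minimize(cost,x0,method="Nelder-Mead",options=dict(initial_simplex=S,xatol=1e-5,fatol=1e-4))
E
python3 - <<'E'
from h import *
ps=[]
for c,b in (("top",(218,198,252,230)),("scene",(254,200,284,232))):
    p=robot.read_camera(c); f=p["pixels"].astype(float)[b[1]:b[3],b[0]:b[2]]; w=f[:,:,0]-f[:,:,2]
    bg=np.median(np.r_[w[0],w[-1]]); fg=np.percentile(w,93 if 0 else 80)
    print(c,bg,fg,w.max()); s=np.clip((w-bg)/(fg-bg),0,1); ps.append((p,s,b))
    if c=="top":
        q=np.array([[579,513],[515,225],[692,490],[627,202]],float); q=np.c_[310+(q[:,0]-385)/5-.4,120+q[:,1]/5-.4]
        X=np.array([[-.115,.029],[.035,.029],[-.115,-.029],[.035,-.029]])
        W=np.array([onz(p,t,.022)[:2] for t in q])
        def res(v):
            a=v[2];R=np.array([[np.cos(a),-np.sin(a)],[np.sin(a),np.cos(a)]]);return (X@R.T+v[:2]-W).ravel()
        r=least_squares(res,[.54,-.14,0]); print("fixture",r.x,np.degrees(r.x[2]),r.fun.round(4))
for P in (ps[:1],ps[1:],ps):
    r=cubefit(P,np.array([.437,.15,-.35])); print(r.x.round(4),np.degrees(r.x[2]),r.fun)
E
```

```text
top -15.0 -3.0 0.0
fixture [ 0.54310246 -0.13018528  0.21951281] 12.577157834434061 [-0.001  -0.0001  0.0014  0.0004 -0.0012 -0.0006  0.0008  0.0003]
scene -9.0 12.200000000000045 91.0
[0.4406 0.155  0.3546] 20.317188750897945 1.3152716226939647
[0.4425 0.1538 0.3884] 22.251690755115824 44.60012113019323
[0.4411 0.1549 0.381 ] 21.832270452000394 49.274511700265016
```

Fits agree: cube at (0.441, 0.155) with yaw 20.4°, fixture origin at (0.543, -0.130) with yaw 12.6°. The resulting bed point (0.494, -0.141) matches the network's. I'll grip across the channel with the tips 15 mm above the cube's base so they clear the rails. First move is the approach.

>>> carry_out(
  commands=[
    [[0.0387,-0.0396,0.005],0,1],
    [[0.0387,-0.0396,0.005],0,1],
    [[0.0387,-0.0396,0.005],0,1],
    [[0.0387,-0.0396,0.005],0,1],
    [[0.0387,-0.0396,0.005],0,1],
    [[0.0387,-0.0396,0.005],0,1],
    [[0.0387,-0.0396,0.01],0,1],
    [[0.0387,-0.0396,0.01],0,1],
    [[0.0387,-0.0396,0.01],0,1],
    [[0.0387,-0.0396,0.01],0,1],
    [[0.0387,-0.0396,0.015],0,1],
    [[0.0387,-0.0396,0.015],0,1],
    [[0,0,0],0.089,1],
    [[0,0,0],0,1],
  ],
  newtons=40,
)

```text
time: 3.6
tool_pos: [0.4405, 0.1554, 0.1434]
tool_rot: [3.142, 0.001, 0.358]
contact_force: [-0.3, 1.1, 0.6]
opening: 0.0917
grip_force: 0.0
```

>>> carry_out(
  commands=[
    [[0,0,0.04],0,1],
    [[0,0,0.04],0,1],
    [[0,0,0.02],0,1],
    [[0,0,0.0112],0,1],
    [[0,0,0],0,1],
    [[0,0,0],0,0.2],
    [[0,0,0],0,0.2],
    [[0,0,0],0,0.2],
    [[0,0,0],0,0.2],
    [[0,0,0],0,0.2],
    [[0,0,0],0,0.2],
  ],
  newtons=40,
)

```text
time: 4.97
tool_pos: [0.4407, 0.1548, 0.0325]
tool_rot: [3.141, -0.0, 0.356]
contact_force: [1.0, -0.8, 1.5]
opening: 0.0399
grip_force: 40.0
```

Gripped at 40 mm opening. Next: lift and carry it over the channel mouth.

>>> carry_out(
  commands=[
    [[0,0,-0.03],0,0.2],
    [[0,0,-0.04],0,0.2],
    [[0,0,-0.03],0,0.2],
    [[-0.0105,0.0491,0],0,0.2],
    [[-0.0105,0.0491,0],0,0.2],
    [[-0.0105,0.0491,0],0,0.2],
    [[-0.0105,0.0491,0],0,0.2],
    [[-0.0105,0.0491,0],0,0.2],
    [[-0.0105,0.0491,0],0,0.2],
    [[0,0,0],0.07,0.2],
    [[0,0,0],0.0665,0.2],
    [[0,0,0.03],0,0.2],
    [[0,0,0.02],0,0.2],
    [[0,0,0],0,0.2],
    [[0,0,0],0,0.2],
  ],
)

```text
time: 6.85
tool_pos: [0.4846, -0.1434, 0.0831]
tool_rot: [3.141, -0.001, 0.219]
contact_force: [-0.1, -0.8, -1.1]
opening: 0.0397
grip_force: 40.0
```

```bash
python3 - <<'E'
from h import *
s=robot.observe();print(s["time"],s["tool_pos"],s["tool_rot"],s["opening"],s["grip_force"],s["contact_force"])
p=robot.read_camera("top"); save(p,"t2.png",(300,110,420,250),4)
q=robot.read_camera("scene"); 
a=cv2.resize(np.ascontiguousarray(q["pixels"][120:200,250:360,::-1]),None,fx=6,fy=6,interpolation=cv2.INTER_CUBIC)
# overlay expected rail ends + plate outline
o=np.array([.5431,-.1302]);t=.2195;R=np.array([[np.cos(t),-np.sin(t)],[np.sin(t),np.cos(t)]])
def mk(x,y,z):
    u=proj(q,[*(R@[x,y]+o),z]); return (int((u[0]+.5-250)*6),int((u[1]+.5-120)*6))
for y in(.024,-.024): cv2.line(a,mk(-.115,y,.022),mk(.035,y,.022),(0,255,255),1)
cv2.polylines(a,[np.array([mk(-.125,.05,.012),mk(.12,.05,.012),mk(.12,-.05,.012),mk(-.125,-.05,.012)])],True,(0,255,0),1)
cv2.imwrite("pics/s2.png",a)
E
```

```text
6.85 [ 0.48458566 -0.14339378  0.08306742] [ 3.14107862e+00 -5.67607853e-04  2.19328818e-01] 0.03973844086429005 39.999677538871765 [-0.09094133 -0.80201407 -1.13654147]
```

View pics/s2.png

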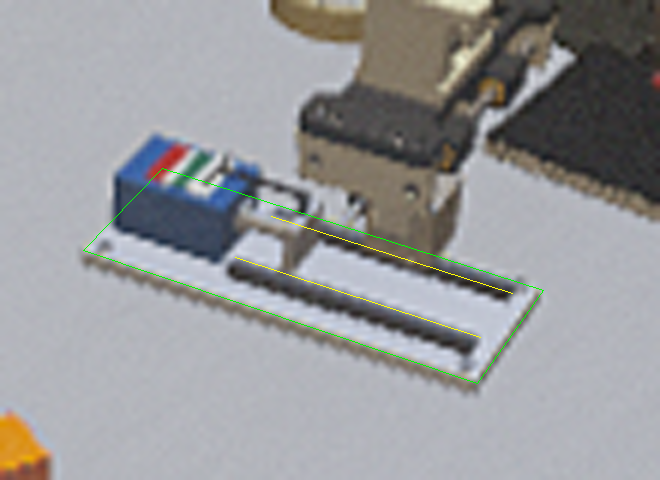

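View pics/t2.png

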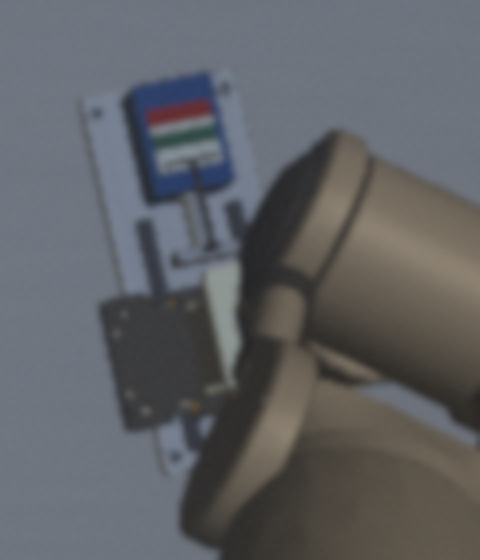

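The scene crop shows the green plate outline lying on the plate edges (corners at about (83,250), (480,382), (542,291)) and the yellow lines on the inner rail edges. So the fixture fit holds to 1–2 mm. The top crop shows the gripper over the channel with the pointer still in the near white. Lowering now.

>>> carry_out(
  commands=[
    [[0,0,0.015],0,0.2],
    [[0,0,0.012],0,0.2],
    [[0,0,0.006],0,0.2],
    [[0,0,0.004],0,0.2],
    [[0,0,0],0,0.2],
  ],
)

```text
time: 7.58
tool_pos: [0.4842, -0.1432, 0.0453]
tool_rot: [-3.141, 0.0, 0.219]
contact_force: [-0.5, 0.6, -2.1]
opening: 0.0399
grip_force: 40.0
```

>>> carry_out(
  commands=[
    [[0,0,0.001],0,0.2],
    [[0,0,0.0005],0,0.2],
    [[0,0,0],0,0.2],
  ],
)

```text
time: 7.95
tool_pos: [0.4845, -0.1433, 0.0445]
tool_rot: [3.141, -0.001, 0.219]
contact_force: [0.0, 0.9, 4.2]
opening: 0.0401
grip_force: 40.0
```

Base height is 12 mm with light contact, so the cube is on the bed. Sliding it toward the pad.

>>> carry_out(
  commands=[
    [[0.01,0,0],0,0.2],
    [[0.01,0,0],0,0.2],
    [[0.01,0,0],0,0.2],
    [[0.006,0,0],0,0.2],
    [[0,0,0],0,0.2],
  ],
)

```text
time: 8.57
tool_pos: [0.5201, -0.1355, 0.0445]
tool_rot: [3.141, -0.001, 0.22]
contact_force: [-0.9, 0.4, 4.5]
opening: 0.0396
grip_force: 40.0
```

>>> carry_out(
  commands=[
    [[0.004,0,0],0,0.2],
    [[0.004,0,0],0,0.2],
    [[0.003,0,0],0,0.2],
    [[0,0,0],0,0.2],
  ],
)

```text
time: 9.07
tool_pos: [0.5284, -0.1334, 0.0445]
tool_rot: [-3.141, 0.003, 0.22]
contact_force: [-8.9, -2.8, 10.7]
opening: 0.0397
grip_force: 40.0
```

>>> carry_out(
  commands=[
    [[0.003,0,-0.0003],0,0.2],
    [[0.003,0,0],0,0.2],
    [[0.003,0,0],0,0.2],
    [[0,0,0],0,0.2],
    [[0,0,0],0,0.2],
  ],
)

```text
time: 9.7
tool_pos: [0.5361, -0.1317, 0.0446]
tool_rot: [-3.141, 0.006, 0.22]
contact_force: [-12.2, -4.1, 11.2]
opening: 0.0398
grip_force: 40.0
```

```bash
python3 - <<'E'
from h import *
p=robot.read_camera("top"); q=robot.read_camera("scene")
a=cv2.resize(np.ascontiguousarray(p["pixels"][125:185,320:370,::-1]),None,fx=8,fy=8,interpolation=cv2.INTER_CUBIC)
b=cv2.resize(np.ascontiguousarray(q["pixels"][135:190,262:312,::-1]),None,fx=8,fy=8,interpolation=cv2.INTER_CUBIC)
c=np.zeros((480,800,3),np.uint8);c[:,:400]=a;c[:440,400:]=b;cv2.imwrite("pics/c3.png",c)
s=robot.observe();print(s["tool_pos"],s["tool_rot"],s["torque"],s["contact_force"])
E
```

```text
[ 0.53610604 -0.13163536  0.04458288] [-3.14065673  0.00566218  0.21998512] [-0.68471973  2.01244913  0.10076659] [-11.81363768  -5.29516182  11.20029096]
```

View pics/c3.png

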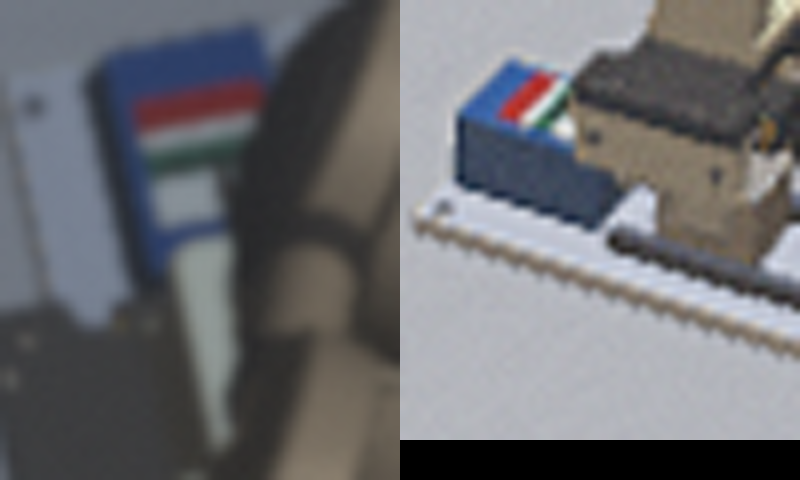

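The pointer is mostly hidden by the wrist in both views. Only the left half of the scale shows in the top crop (about (150–230, 90–220)). I'll compare brightness profiles along that visible strip with the rest picture.

```bash
python3 - <<'E'
from h import *
p=robot.read_camera("top"); now=p["pixels"]
rest=cv2.resize(cv2.imread("pics/top1.png"),(512,384),interpolation=cv2.INTER_AREA)[:,:,::-1]
o=np.array([.5431,-.1302]);t=.2195;R=np.array([[np.cos(t),-np.sin(t)],[np.sin(t),np.cos(t)]])
xs=np.arange(.044,.112,.002)
for nm,im in(("rest",rest),("now",now)):
    acc=[]
    for y in (.006,.009,.012):
        u=np.array([proj(p,[*(R@[x,y]+o),.052]) for x in xs],np.float32)
        acc.append(cv2.remap(np.ascontiguousarray(im),u[None,:,0].copy(),u[None,:,1].copy(),cv2.INTER_LINEAR)[0])
    a=np.mean(acc,0).astype(int); print(nm)
    print([(round(x*1000),*c.tolist()) for x,c in zip(xs,a)])
E
```

```text
rest
[(44, 46, 60, 88), (46, 43, 59, 94), (48, 43, 59, 97), (50, 43, 60, 97), (52, 48, 63, 98), (54, 61, 74, 103), (56, 80, 90, 110), (58, 91, 100, 112), (60, 96, 103, 110), (62, 101, 107, 113), (64, 113, 121, 127), (66, 119, 128, 134), (68, 113, 123, 129), (70, 96, 109, 112), (72, 73, 89, 89), (74, 55, 76, 72), (76, 52, 73, 70), (78, 64, 83, 81), (80, 85, 99, 100), (82, 103, 111, 114), (84, 111, 107, 113), (86, 107, 88, 93), (88, 100, 65, 69), (90, 96, 49, 53), (92, 93, 45, 51), (94, 86, 47, 59), (96, 75, 51, 72), (98, 59, 56, 85), (100, 48, 59, 94), (102, 44, 59, 96), (104, 43, 59, 97), (106, 42, 59, 97), (108, 44, 61, 97), (110, 50, 65, 98)]
now
[(44, 142, 151, 148), (46, 137, 146, 144), (48, 122, 131, 133), (50, 96, 106, 120), (52, 71, 83, 110), (54, 69, 81, 110), (56, 93, 104, 122), (58, 116, 125, 137), (60, 129, 138, 147), (62, 133, 142, 150), (64, 133, 143, 150), (66, 132, 141, 148), (68, 123, 133, 139), (70, 104, 115, 118), (72, 75, 87, 89), (74, 57, 71, 69), (76, 55, 73, 70), (78, 67, 86, 83), (80, 90, 104, 106), (82, 112, 121, 124), (84, 120, 117, 123), (86, 115, 95, 99), (88, 107, 67, 70), (90, 103, 50, 53), (92, 100, 46, 51), (94, 94, 49, 60), (96, 81, 53, 75), (98, 63, 59, 91), (100, 51, 62, 100), (102, 47, 63, 103), (104, 45, 63, 103), (106, 45, 63, 103), (108, 47, 64, 104), (110, 52, 68, 105)]
```

The scale bands sit as expected: zero at about 60, green 70–80, red from 85 (fixture x, mm). The bar has left the white and darkens the green at about 72–75, so the pad is at about 13 mm, which agrees with the arm's pose (12.9 mm) and the force slope. I'll go 2 mm deeper to the middle of the green.

>>> carry_out(
  commands=[
    [[0.001,0,0],0,0.2],
    [[0.001,0,0],0,0.2],
    [[0,0,0],0,0.2],
    [[0,0,0],0,0.2],
    [[0,0,0],0,0.2],
    [[0,0,0],0,0.2],
  ],
)

```text
time: 10.6
tool_pos: [0.5374, -0.1313, 0.0446]
tool_rot: [-3.14, 0.007, 0.22]
contact_force: [-15.2, -4.6, 13.2]
opening: 0.0398
grip_force: 40.0
```

```bash
python3 - <<'E'
from h import *
q=robot.read_camera("scene"); p=robot.read_camera("top")
b=cv2.resize(np.ascontiguousarray(q["pixels"][135:190,262:337,::-1]),None,fx=10,fy=10,interpolation=cv2.INTER_CUBIC)
cv2.imwrite("pics/c4.png",b); now=p["pixels"]
o=np.array([.5431,-.1302]);t=.2195;R=np.array([[np.cos(t),-np.sin(t)],[np.sin(t),np.cos(t)]])
xs=np.arange(.060,.09,.002)
acc=[]
for y in (.006,.009,.012):
    u=np.array([proj(p,[*(R@[x,y]+o),.052]) for x in xs],np.float32)
    acc.append(cv2.remap(np.ascontiguousarray(now),u[None,:,0].copy(),u[None,:,1].copy(),cv2.INTER_LINEAR)[0])
print([(round(x*1000),*c.tolist()) for x,c in zip(xs,np.mean(acc,0).astype(int))])
s=robot.observe();X=np.array(s["tool_pos"]);print(R.T@(X[:2]-o),X[2],s["tool_rot"],s["contact_force"],s["torque"],s["time"])
E
```

```text
[(60, 129, 138, 146), (62, 133, 142, 150), (64, 133, 143, 150), (66, 131, 141, 148), (68, 122, 133, 139), (70, 104, 116, 119), (72, 76, 89, 90), (74, 57, 71, 70), (76, 55, 71, 69), (78, 67, 84, 82), (80, 90, 105, 106), (82, 112, 120, 125), (84, 120, 117, 123), (86, 115, 94, 99), (88, 107, 66, 71)]
[-0.005764    0.00013991] 0.04458878462506367 [-3.14040362  0.00692585  0.22006166] [-14.80756317  -4.43430646  13.63792778] [-0.86626323  2.33131083  0.08160538] 10.7
```

View pics/c4.png

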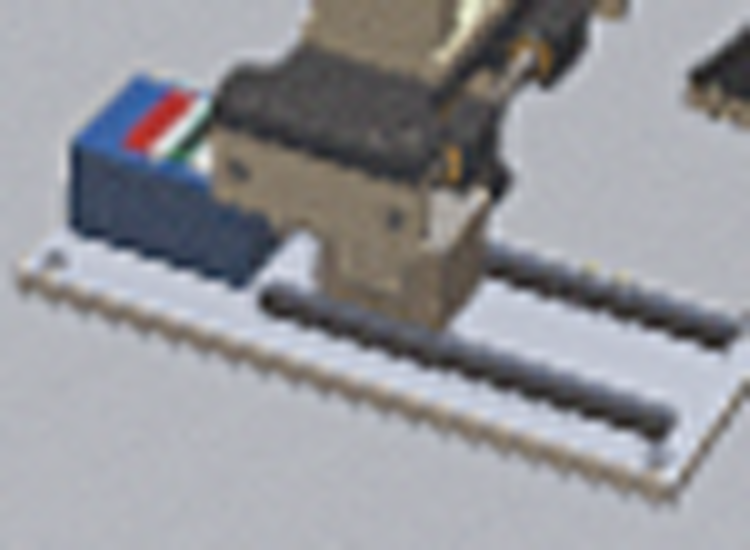

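The crop shows the cube still held between the rails, with the finger above the near rail at about (390,290) and the red and far white clear of the pointer. The bar's shadow in the green has moved to about 74–76, so the pad is at about 14–15 mm. The base is on the bed (z ≈ 12 mm, tilt 0.4°), so I'm handing in.

```bash
python3 -c "
from cell import robot
print(robot.hand_in())"
```

```text
the job is handed in; nothing more can be done
None
```

I handed the job in at about 10.7 s: the sand cube is on the channel bed, held at 40 N and pressed against the pad at about 14–15 mm, mid-green. The wrist mostly hid the pointer, so that figure rests on the arm pose, force slope and the visible half of the scale.

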